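# Preset the air metering valve two turns off its seat

### The job

Preset the blow-off air valve on the bench before the air is coupled: turn its red handwheel clockwise (seen from above) by the black crank handle until it stops on its seat, then back it off counter-clockwise exactly two full turns, so that the handle stands again where it stood at the stop. Finish while still gripping the crank handle, holding the wheel still at that setting so that the lock nut can be tightened against it, and leave the dish, tub and syringe beside the valve where they are.

Things in the scene. Friction and masses are not known exactly. Their poses are not given: they have to be found in the camera images.
- valve_stand: air metering valve fixed to the bench: aluminium plate 110 x 150 mm, brass valve body with a small pressure gauge facing its front (-x), steel coupling nipple toward +y, blue cap toward -y. Origin: centre of the plate's underside on the bench, straight below the wheel's axis; z up. It does not move during the job. Nothing of it stands higher than 110 mm except the crank handle.
- wheel_axis (a point): point on the vertical axis about which the handwheel turns, 136 mm above the bench (the height of the middle of the crank handle, well above the hub). The red wheel's rim is 110 mm across between bar centres, the bar 12 mm thick, its top 106 mm above the bench; three spokes; hub top at 110 mm.
- wheel (a joint): handwheel angle, rad: 0 = shut on the seat (solid stop); grows counter-clockwise seen from above (opening), 6.283 a turn, up to 25.1; starts 3.6 to 8.8. It is also the bearing of the handle about the axis in the stand's frame (0: along the stand's +x). Friction 0.07 N m, about 1.5 N at the handle; stays where left; the wheel does not rise or sink.
- handle: black upright cylindrical crank handle on the wheel's rim, 20 mm in diameter and 46 mm tall, 55 mm from the wheel's axis; foot at 110 mm and top at 156 mm above the bench. It spins freely about its own upright axis, so a gripper that grips it from above can crank it round without turning. Origin: centre of the handle's foot; z up.
- handle_mid (a point): point on the axis of the crank handle, 136 mm above the bench: 20 mm below its top and 30 mm above the top of the rim; good height to grip.
- screw_dish: loose pressed steel dish with screws, 85 mm across, 18 mm tall, near the valve; leave it alone. Origin: centre of its underside.
- flux_tub: loose small tub, yellow-brown with a black lid, 47 mm across, 29 mm tall, near the valve; leave it alone. Origin: centre of its underside.
- paste_syringe: loose small paste syringe, white and blue, 93 x 22 x 13 mm, lying near the valve; leave it alone. Origin: centre of its underside.

How it is judged:
By the outcome, as a careful person would: the job done as asked, in the order asked, and still so for the second after the job is handed in, while the arm keeps its last pose, push and grip.
It also fails if it takes over 64 s, if anything falls off the work surface, if the arm or the gripper's body presses on something with over 40 N, if the wrist force passes 120 N, or if a joint passes its speed limit or range.

### The arm

A 6-joint arm with a two-finger parallel gripper is mounted at the origin on a cart in front of the work surface, level with it; the furniture and walls round the work are solid. World frame = base frame: x ahead of the robot, y to its left, z up, the work surface at z = 0. Lengths are in mm, angles in rad, forces in N, time in s.
With the tool pointing down it reaches from about 400 to 925 mm from the base axis. Payload 3.4 kg.
Tool frame: the origin (TCP) lies at the very end of the fingers, on their centre line; the grasp point (between the pads) lies 19 mm behind it; z points along the fingers, x is the direction in which the jaws open and shut, and the axes are right-handed (so a half turn about z gives the same grasp; the last joint's range is limited). The gripper opens to 85 mm and grips with 20 to 120 N. Pads are 22 mm wide; open, the fingers measure 114 mm over their backs; the gripper's body (76 mm by 85 mm) begins 54 mm behind the grasp point. The pads swing forward as they close: fully open they stand 13 mm farther back than shut.
Start: joints at [1.173, 0.307, 1.506, -0, 1.328, -0.073], TCP at [183.517, 544.934, 231.305] pointing down, gripper open.
Joint ranges: [-3.12, 3.12], [-1.05, 2.28], [0.14, 2.33], [-1.42, 4.57], [0.1, 2.73], [-2.68, 2.68]. Speed limits (rad/s): [2.57, 2.57, 3.14, 3.14, 3.14, 3.14].

### API

Orientations are given as a unit quaternion [x, y, z, w].
In Python, from station import * gives the robot as it stands. Calls block until the motion is done:
- move_to(position, orientation): joint-space move of the TCP to a pose.
- move_l(position, rotation=None, v=150, stop_force=None): straight line of the TCP; rotation=None keeps the orientation; v is the mean speed in mm/s. With stop_force (N) it stops when the force on the tool has changed by that much, and returns True; else False.
- set_joints(angles): joint-space move.
- gripper_open() and close_gripper(): open the fingers fully, or close them until they stop; the grip force is fixed at half the most.
- sleep(seconds).
- ik(position, orientation): joint angles nearest the present ones, or None.
- state(): the state.
- camera(name): name is "scene" or "top"; returns (picture, depth): 420x560x3 uint8, blue, green, red; 420x560 float32, mm along the optical axis (not along the pixel's ray), 0 where there is no reading.
- camera_info(name): a dict with "fx", "fy", "cx", "cy" (pixels), "rvec" (rotation vector, rad) and "tvec" (3), from world to camera coordinates, as OpenCV has them. Camera axes: x right, y down, z forward; pixel columns grow to the right and rows downward; lengths in mm; the calibration is good to about 2 mm. A picture is of the moment at which its call begins. camera_info takes no time and is no camera call.
A pose or a line that the arm cannot do raises Unreachable and nothing moves.
- sign_off(): hands the job in, once; it reports no verdict.
The state is a dict: "time": time; "qpos": joint angles; "qd": joint speeds; "effort": joint torques, N m; "ee_pos": TCP position; "ee_rot": TCP orientation; "ft_force": force on the tool from outside, world axes, zero at the start; "wrist_torque": the same for the moment, N m; "gripper_width": finger opening in mm.
Only numpy, scipy, OpenCV 4.12 (cv2) and the standard library are available. Lean on these libraries where they do the work, as an engineer would, in place of code of your own. Each camera call takes 0.05 s, during which the arm holds its last target.

## Working session

There is one attempt and no reset: what is moved stays moved. The work goes in short steps, each a Python script; the robot and the scene stay as the last script left them, time stands still between calls to the robot, and variables do not carry over. Pictures are saved under pics/ and viewed, and the job is handed in when it is done.

```bash
ls; mkdir -p pics; python3 - <<'E'
from station import *
import cv2
for n in("scene","top"):
    p,d=camera(n); cv2.imwrite(f"pics/{n}0.png",p); i=camera_info(n); print(n,i)
s=state(); print(s)
E
```

```text
pics
scene {'fx': 516.0047841489584, 'fy': 516.0047841489584, 'cx': 275.68304863351057, 'cy': 219.20499920006003, 'rvec': array([ 2.04223421, -0.59104826,  0.34321508]), 'tvec': array([-455.45355463,  261.85340478,  778.06154464])}
top {'fx': 518.5918843358638, 'fy': 518.5918843358638, 'cx': 277.526310330438, 'cy': 206.1016003861731, 'rvec': array([ 2.21676032, -2.15455962,  0.13311614]), 'tvec': array([ -33.52851446,  527.16770048, 1050.97348829])}
{'time': 0.1, 'qpos': array([ 1.17249564e+00,  3.07506192e-01,  1.50754082e+00,  1.39053769e-05,
        1.32840153e+00, -7.34888792e-02]), 'qd': array([-0.00117087, -0.00148177, -0.00321491,  0.00088493, -0.00233947,
        0.00046118]), 'effort': array([-4.29418760e-04, -4.58533466e+01, -2.52606297e+01, -3.69318168e-04,
        5.66024944e-03, -1.23262484e-05]), 'ee_pos': array([183.26945947, 544.35212567, 230.46929803]), 'ee_rot': array([ 8.12136837e-01,  5.83466278e-01, -7.94860247e-04,  4.78877230e-04]), 'ft_force': array([-0.51805499, -1.07959132, -0.40879564]), 'wrist_torque': array([-0.00883913,  0.02390888, -0.0122237 ]), 'gripper_width': 85.37453396918569}
```

View pics/scene0.png

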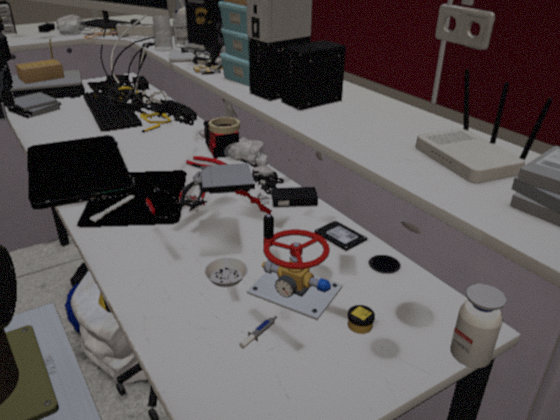

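View pics/top0.png

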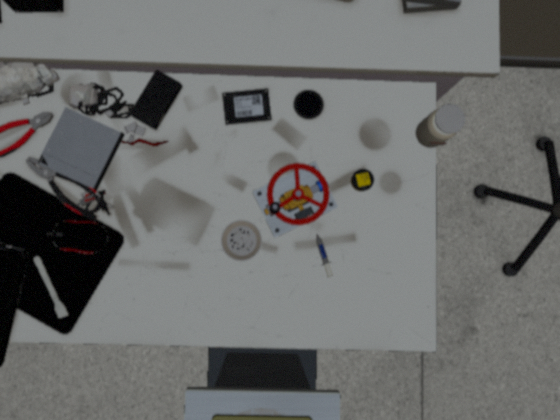

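The scene view shows the valve with its wheel at about (297,248) and the handle at (268,226). In the top view the wheel is at about (297,193), the handle at (273,208), the dish at (241,240), the tub at (362,180) and the syringe at (324,255).

```bash
cat > h.py <<'E'
from station import *
import cv2, numpy as np
from scipy.spatial.transform import Rotation as R
from scipy.optimize import least_squares
def ray(n,uv,z):
    i=camera_info(n); M=cv2.Rodrigues(i['rvec'])[0]; t=np.array(i['tvec']); C=-M.T@t
    uv=np.atleast_2d(np.asarray(uv,float))
    d=np.c_[(uv[:,0]-i['cx'])/i['fx'],(uv[:,1]-i['cy'])/i['fy'],np.ones(len(uv))]@M
    return C+d*((z-C[2])/d[:,2])[:,None]
def proj(n,P):
    i=camera_info(n); K=np.array([[i['fx'],0,i['cx']],[0,i['fy'],i['cy']],[0,0,1]])
    return cv2.projectPoints(np.atleast_2d(np.asarray(P,float)),i['rvec'],i['tvec'],K,None)[0][:,0]
def rimfit(n,p,box):
    x0,y0,x1,y1=box; f=p.astype(int); m=((f[...,2]>70)&(f[...,2]>2*f[...,1])&(f[...,2]>2*f[...,0])).astype(np.uint8)
    k=np.zeros_like(m);k[y0:y1,x0:x1]=m[y0:y1,x0:x1]
    c=max(cv2.findContours(k,0,cv2.CHAIN_APPROX_NONE)[0],key=len)
    v,u=np.nonzero(k); P=ray(n,np.c_[u,v],100)[:,:2]
    c0=P.mean(0)
    for _ in range(5):
        r=np.linalg.norm(P-c0,axis=1); Q=P[(r>46)&(r<64)]
        s=least_squares(lambda a:np.hypot(Q[:,0]-a[0],Q[:,1]-a[1])-55,c0,loss='soft_l1',f_scale=3); c0=s.x
    rr=np.hypot(*(Q-c0).T); return c0,rr.mean(),rr.std(),len(Q)
E
python3 - <<'E'
from h import *
a=cv2.imread("pics/scene0.png");b=cv2.imread("pics/top0.png")
print(rimfit("scene",a,(255,222,335,275)),rimfit("top",b,(262,158,335,228)))
cv2.imwrite("pics/s_c.png",cv2.convertScaleAbs(cv2.resize(a[200:340,190:390],None,fx=4,fy=4,interpolation=2),alpha=1.2))
cv2.imwrite("pics/t_c.png",cv2.convertScaleAbs(cv2.resize(b[145:285,205:405],None,fx=4,fy=4,interpolation=2),alpha=1.8))
E
```

```text
(array([547.41500806, -55.79618572]), np.float64(55.01697265177561), np.float64(4.010056984672886), 754) (array([546.56545892, -54.78448347]), np.float64(54.592493594106436), np.float64(2.7905298207262854), 779)
```

View pics/s_c.png

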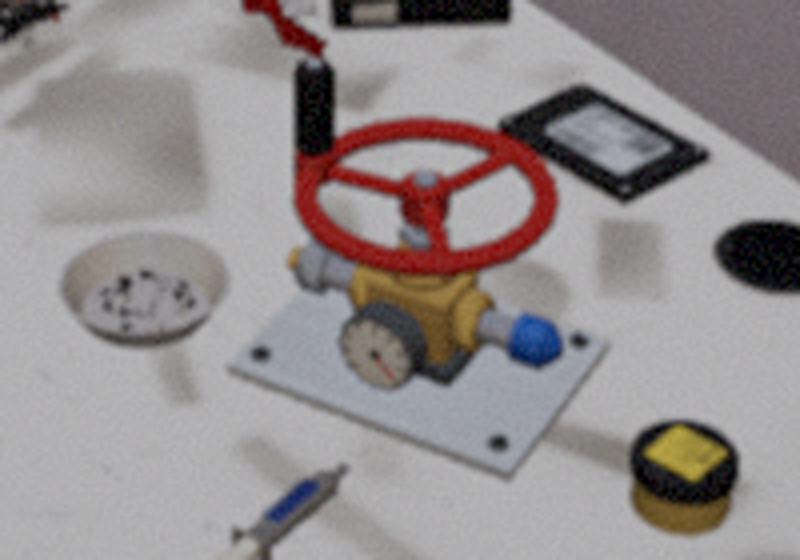

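View pics/t_c.png

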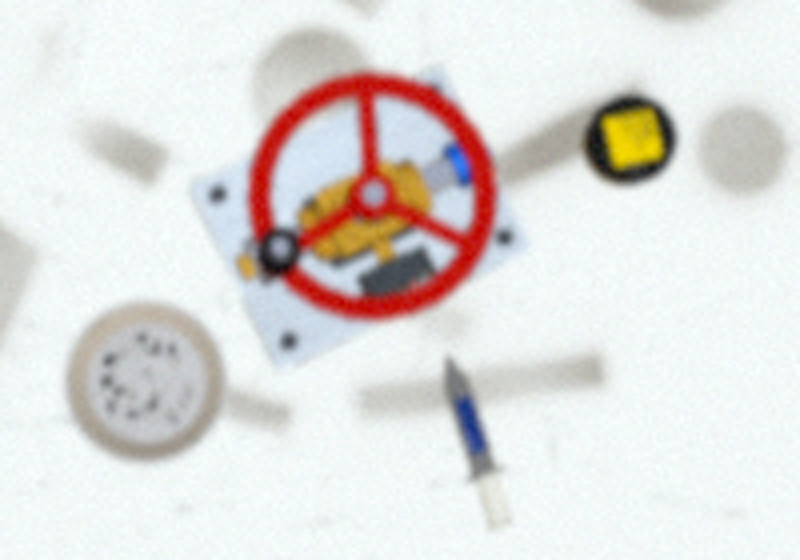

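```bash
python3 - <<'E'
from h import *
f=lambda u,v:(205+u/4-.375,145+v/4-.375)
B=ray("top",[f(217,193),f(288,341),f(504,237)],8)
print(B)
y=B[1]-B[2]; x=B[0]-B[1]; print("yaw from y",np.degrees(np.arctan2(-y[0],y[1])),"from x",np.degrees(np.arctan2(x[1],x[0])))
print("centre", (B[0]+B[2])/2)
H=[ray("top",[f(281,249)],156)[0],ray("scene",[(190+314/4-.4,200+63/4-.4)],156)[0]]
c=np.array([547,-55.3])
for h in H: print(h, np.hypot(*(h[:2]-c)),np.degrees(np.arctan2(*(h[:2]-c)[::-1])))
s=state();print(R.from_quat(s['ee_rot']).as_matrix())
E
```

```text
[[ 556.42080671   21.1798049     8.        ]
 [ 479.37620137  -18.43220046    8.        ]
 [ 537.63108838 -131.1845814     8.        ]]
yaw from y 27.323686822446657 from x 27.209680380913863
centre [547.02594754 -55.00238825   8.        ]
[513.92067607 -10.32032211 156.        ] 55.83379885461365 126.3318123647974
[515.63988697 -10.94043787 156.        ] 54.32520079737119 125.25850448699443
[[ 3.19132941e-01  9.47709676e-01 -7.32253143e-04]
 [ 9.47708153e-01 -3.19133746e-01 -1.70537598e-03]
 [-1.84988800e-03 -1.49720622e-04 -9.99998278e-01]]
```

```bash
cat >> h.py <<'E'
C=np.array([547.0,-55.2]); YAW=np.radians(27.3); RAD=55.
jb=YAW+np.pi/2
def quat(b):
    x=np.array([np.cos(b),np.sin(b),0]); z=np.array([0,0,-1.]); return R.from_matrix(np.c_[x,np.cross(z,x),z]).as_quat()
def pt(a,z=117): return [C[0]+RAD*np.cos(a+YAW),C[1]+RAD*np.sin(a+YAW),z]   # a: wheel angle
def ang():
    p=state()['ee_pos'][:2]-C; return np.arctan2(p[1],p[0])-YAW, np.hypot(*p)
E
python3 - <<'E'
from h import *
for b in (jb,jb+np.pi):
  print([np.round(ik(pt(a),quat(b)),2) if ik(pt(a),quat(b)) is not None else None for a in (0,1.57,3.14,4.71)])
E
```

```text
[array([-0.12,  0.44,  1.61, -0.  ,  1.09, -2.17]), array([-0.09,  0.35,  1.77, -0.  ,  1.02, -2.14]), array([-0.24,  0.33,  1.81, -0.  ,  1.  , -2.29]), array([-0.25,  0.42,  1.64, -0.  ,  1.08, -2.3 ])]
[array([-0.12,  0.44,  1.61, -0.  ,  1.09,  0.97]), array([-0.09,  0.35,  1.77, -0.  ,  1.02,  1.  ]), array([-0.24,  0.33,  1.81, -0.  ,  1.  ,  0.85]), array([-0.25,  0.42,  1.64, -0.  ,  1.08,  0.84])]
```

```bash
sed -i 's/^jb=.*/jb=YAW-np.pi\/2/' h.py; python3 - <<'E'
from h import *
q=quat(jb); h=[514.8,-10.6]
move_to(h+[235],q); print(state()['time'],state()['ee_pos'])
p,d=camera("scene");cv2.imwrite("pics/s1.png",p)
move_l(h+[119],v=120,stop_force=8); s=state(); print(s['time'],s['ee_pos'],s['ft_force'])
p,d=camera("scene");cv2.imwrite("pics/s2.png",cv2.resize(p[180:340,190:390],None,fx=4,fy=3.75))
E
```

```text
2.4083 [514.80389109  -9.7575052  234.98912024]
3.575 [515.47055836 -10.61570022 119.59266889] [-0.27440619  0.09175016 -0.49407842]
```

View pics/s2.png

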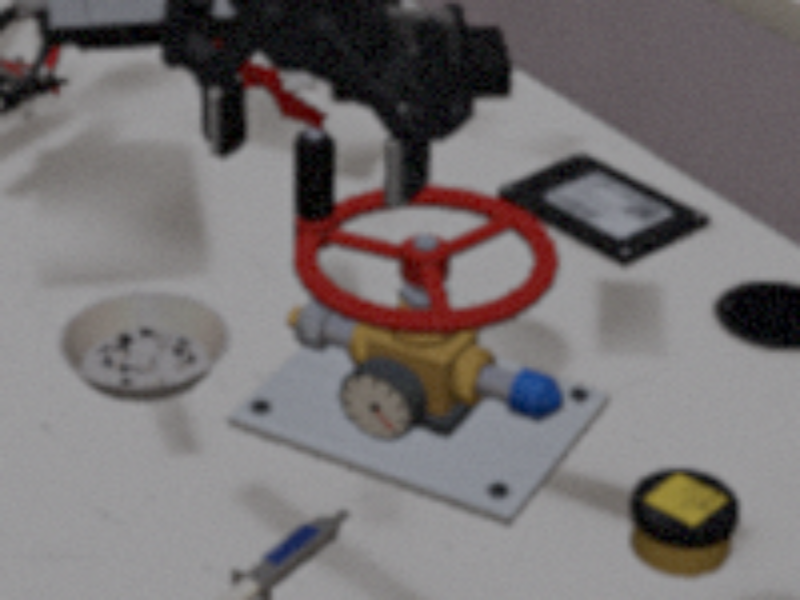

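```bash
python3 - <<'E'
from h import *
x=np.array([np.cos(jb),np.sin(jb),0]);p=state()['ee_pos']
print(state()['ee_pos'],state()['gripper_width'])
for s in(-42,42):
  for dz in (0,13): 
    u=proj("scene",p+s*x+[0,0,dz])[0]; print(s,dz,(u-[190,180])*[4,3.75])
print([(u-[190,180])*[4,3.75] for u in proj("scene",[[514.8,-10.6,156],[514.8,-10.6,110]])])
E
```

```text
[515.56592433 -10.61651808 119.76787298] 85.08424340047661
-42 0 [235.1491354  173.27134747]
-42 13 [234.54855378 150.91890376]
42 0 [391.99957292 219.94969681]
42 13 [392.50378539 197.05712769]
[array([310.41541891, 132.72588383]), array([310.69894364, 213.38400992])]
```

The view matches the projection: the open fingertips at (222,150) and (405,200) straddle the handle at (315,130–215), standing 13 mm back as stated. I'll grip now and try a first stretch of turning.

```bash
python3 - <<'E'
from h import *
close_gripper(); s=state(); print(s['time'],s['ee_pos'],s['ft_force'].round(1),s['gripper_width'])
p,d=camera("scene");cv2.imwrite("pics/s3.png",cv2.resize(p[180:340,190:390],None,fx=4,fy=3.75))
a0,r=ang(); print(a0,r)
for k in range(1,5):
    a=np.radians(98.5)-k*np.radians(15)
    st=move_l(pt(a,119),v=80,stop_force=20); s=state(); print(round(s['time'],2),st,round(a,3),np.round(ang(),3),s['ft_force'].round(1))
    if st: break
p,d=camera("scene");cv2.imwrite("pics/s4.png",cv2.resize(p[180:340,190:390],None,fx=4,fy=3.75))
E
```

```text
4.25 [515.13701517 -10.83002622 119.35507291] [-0.7 -0.6  3.5] 18.343413096441747
1.717100928963653 54.608736472927994
4.63 False 1.457 [ 1.433 54.421] [ 1.2 -1.7  3.8]
4.97 False 1.196 [ 1.184 54.348] [ 1.6 -4.5  4.9]
5.3 False 0.934 [ 0.933 54.249] [ 0.6 -4.5  5.5]
5.63 False 0.672 [ 0.677 54.18 ] [-0.1 -3.5  6.2]
```

View pics/s4.png

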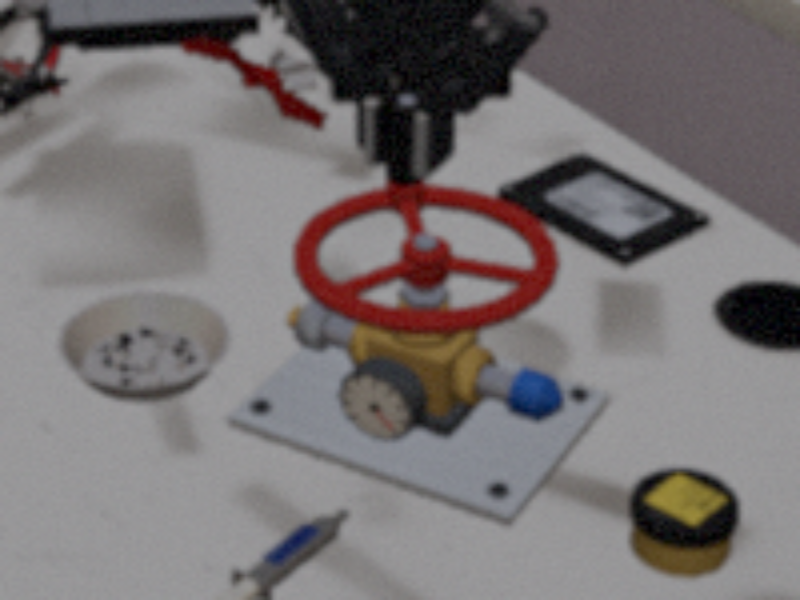

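Gripped at a width of 18.3 mm. The picture shows the handle turned to (405,180) with the wheel following, and forces of about 5 N. I'll go on toward the seat.

```bash
python3 - <<'E'
from h import *
a=0.672; end=-2*np.pi+0.35; n=int(np.ceil((a-end)/0.27)); mx=0
for t in np.linspace(a,end,n+1)[1:]:
    st=move_l(pt(t,119),v=80,stop_force=20); s=state(); 
    print(round(s['time'],2),st,round(t,3),np.round(ang(),3),s['ft_force'].round(1))
    if st: break
E
```

```text
6.02 False 0.408 [ 0.416 54.159] [-1.1 -3.5  7.2]
6.35 False 0.144 [ 0.152 54.213] [-1.1 -2.2  6.9]
6.68 False -0.121 [-0.114 54.323] [ 0.4 -1.8  6. ]
7.02 False -0.385 [-0.381 54.493] [ 0.6 -0.7  6.7]
7.35 False -0.649 [-0.656 54.701] [ 1.1 -1.   5.8]
7.68 False -0.913 [-0.931 54.917] [ 0.5 -1.   5.3]
8.02 False -1.177 [-1.208 55.182] [ 1.6 -2.3  6.3]
8.35 False -1.442 [-1.484 55.417] [-0.2 -1.8  5.8]
8.68 False -1.706 [-1.758 55.631] [-0.3 -2.5  8.1]
9.02 False -1.97 [-2.03  55.792] [-1.6 -1.8  8.3]
9.35 False -2.234 [-2.295 55.91 ] [-1.9 -1.1  9.9]
9.68 False -2.498 [-2.557 55.963] [0.1 1.5 9.8]
10.02 False -2.763 [-2.813 56.004] [2.  1.9 9. ]
10.35 False -3.027 [-3.063 55.9  ] [3.2 2.7 7.7]
10.68 False -3.291 [-3.312 55.753] [3.5 2.1 6.6]
11.02 False -3.555 [-3.565 55.567] [4.9 1.1 4.7]
11.35 False -3.82 [ 2.465 55.359] [ 3.9 -0.8  6. ]
11.68 False -4.084 [ 2.208 55.12 ] [ 4.4 -0.9  5.8]
12.02 False -4.348 [ 1.95  54.898] [ 3.2 -1.5  6.3]
12.35 False -4.612 [ 1.691 54.661] [ 2.7 -1.4  7.1]
12.68 False -4.876 [ 1.431 54.433] [ 3.  -2.7  8.2]
13.02 False -5.141 [ 1.168 54.255] [ 0.8 -0.8  8.8]
13.35 False -5.405 [ 0.901 54.108] [1.6 0.8 8.9]
13.68 False -5.669 [ 0.631 54.052] [1.4 0.6 8.4]
14.02 False -5.933 [ 0.357 54.04 ] [2.8 1.7 7.4]
```

```bash
python3 - <<'E'
from h import *
tx=np.array([-np.sin(YAW),np.cos(YAW)])
for t in np.arange(0.28,-0.5,-0.07):
    st=move_l(pt(t,119),v=20,stop_force=12); s=state()
    print(round(s['time'],2),st,round(t,3),np.round(ang(),4),s['ft_force'].round(1),'tang',round(s['ft_force'][:2]@tx,1))
    if st or s['ft_force'][:2]@tx>14: break
sleep(.3); s=state(); print(s['ee_pos'],s['gripper_width'],s['ft_force'].round(1),ang())
p,d=camera("scene");cv2.imwrite("pics/s5.png",cv2.resize(p[180:340,190:390],None,fx=4,fy=3.75))
p,d=camera("top");cv2.imwrite("pics/t5.png",cv2.convertScaleAbs(cv2.resize(p[145:285,205:405],None,fx=4,fy=4),alpha=1.6))
E
```

```text
14.36 False 0.28 [ 0.3002 54.0363] [1.1 2.4 7.2] tang 1.7
14.7 False 0.21 [ 0.229  54.0968] [3.  2.2 7.6] tang 0.6
15.04 False 0.14 [ 0.157  54.0752] [2.5 1.7 7.2] tang 0.4
15.38 False 0.07 [ 0.0835 54.1582] [3.1 2.1 7.7] tang 0.4
15.72 False 0.0 [1.11000e-02 5.41882e+01] [2.2 2.  6.3] tang 0.7
16.07 False -0.07 [-1.15000e-02  5.41543e+01] [0.7 8.1 8.8] tang 6.9
16.31 True -0.14 [-8.60000e-03  5.42517e+01] [-0.1  2.   4.1] tang 1.8
[595.52782007 -30.7305647  119.36769608] 17.933910967961666 [-5.5  1.5  4.6] (np.float64(-0.009444855760160631), np.float64(54.34797681911869))
```

View pics/s5.png

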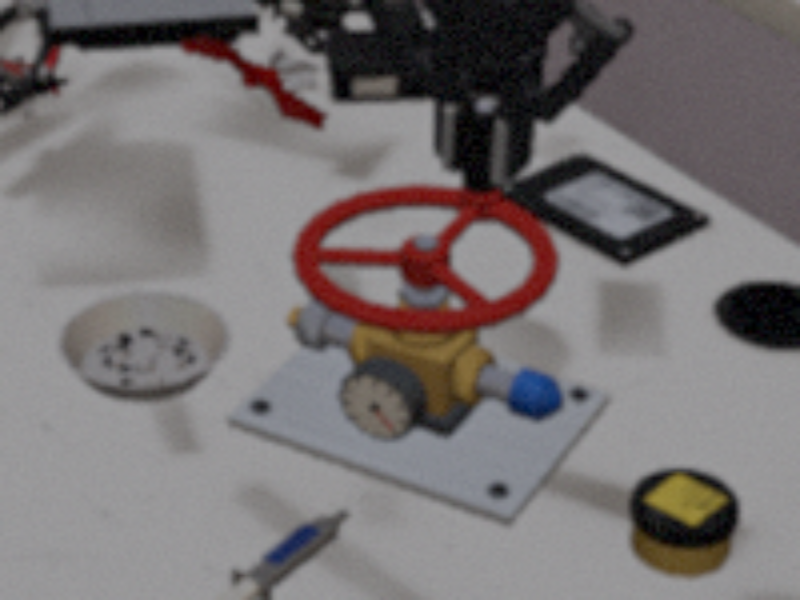

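View pics/t5.png

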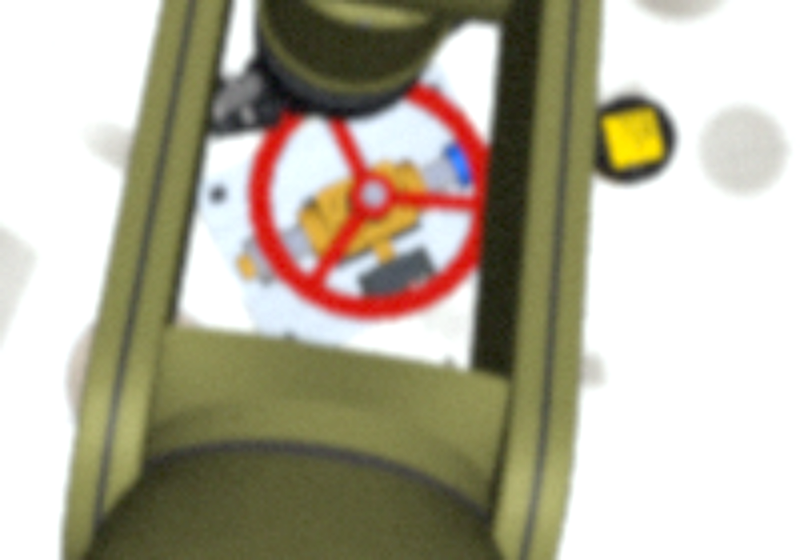

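The arm stopped on the seat at ee bearing −0.009 rad, against an expected 0. The handle stands at stand +x, and one spoke appears under the gripper at (485,200) in the scene crop. I'll now back off two turns, approaching the end slowly from below.

```bash
python3 - <<'E'
from h import *
end=4*np.pi-0.25
for i,t in enumerate(np.linspace(-0.02,end,48)[1:]):
    st=move_l(pt(t,119),v=80,stop_force=22); s=state(); 
    if i%4==0 or st: print(i,round(s['time'],2),st,round(t,3),np.round(ang(),3),s['ft_force'].round(1),round(s['gripper_width'],1))
    if st: break
E
```

```text
0 17.06 False 0.242 [ 0.25  54.225] [-1.6  0.1  5.9] 18.4
4 18.39 False 1.292 [ 1.329 54.48 ] [ 0.6 -5.1  6.5] 18.3
8 19.73 False 2.342 [ 2.365 55.255] [ 3.6 -2.9  5.4] 18.2
12 21.06 False 3.392 [-2.906 55.876] [ 1.8 -0.1  7.8] 18.8
16 22.39 False 4.442 [-1.86  55.622] [ 2.2 -3.5  6.3] 18.3
20 23.73 False 5.492 [-0.786 54.766] [ 4.5 -0.1  6.2] 18.6
24 25.06 False 6.542 [ 0.303 54.123] [1.4 2.  7.9] 18.3
28 26.39 False 7.592 [ 1.366 54.441] [ 0.5 -4.   9.1] 18.2
32 27.73 False 8.642 [ 2.377 55.268] [ 4.3 -3.7  5.5] 18.3
36 29.06 False 9.692 [-2.893 55.927] [1.8 0.4 7.9] 18.4
40 30.39 False 10.742 [-1.846 55.61 ] [ 1.9 -4.   7.2] 18.3
44 31.73 False 11.791 [-0.769 54.736] [4.8 0.2 5.7] 18.3
```

```bash
python3 - <<'E'
from h import *
print(ang())
for t in (-.18,-.12,-.06,-.035):
    st=move_l(pt(t,119),v=20,stop_force=22); sleep(.15); s=state(); print(round(s['time'],2),st,t,np.round(ang(),4),s['ft_force'].round(1),s['gripper_width'])
sleep(.4);print(state()['ee_pos'],ang())
E
```

```text
(np.float64(-0.22451782620188393), np.float64(54.299958336249425))
32.88 False -0.18 [-0.1651 54.2847] [4.3 1.9 7.1] 18.260928411430662
33.35 False -0.12 [-0.1057 54.2742] [3.1 0.9 5.7] 18.290731900847582
33.82 False -0.06 [-4.35000e-02  5.42105e+01] [3.7 1.1 5.6] 17.772839705236596
34.22 False -0.035 [-2.02000e-02  5.41935e+01] [3.3 0.5 6.6] 18.220944069752782
[595.68504605 -31.30267125 119.35816904] (np.float64(-0.020169500698107856), np.float64(54.233901112098295))
```

```bash
python3 - <<'E'
from h import *
move_l(pt(-.022,119),v=15); sleep(.5)
for _ in range(5): sleep(.1); s=state(); print(np.round(ang(),4),s['ft_force'].round(1),s['gripper_width'])
p,d=camera("scene");cv2.imwrite("pics/s6.png",cv2.resize(p[180:340,190:390],None,fx=4,fy=3.75))
p,d=camera("top");cv2.imwrite("pics/t6.png",cv2.convertScaleAbs(cv2.resize(p[145:285,205:405],None,fx=4,fy=4),alpha=1.6))
a=cv2.imread("pics/t5.png").astype(int);b=cv2.imread("pics/t6.png").astype(int)
print("mean abs diff over the wheel",abs(a-b)[80:330,240:500].mean())
a=cv2.imread("pics/s5.png");b=cv2.imread("pics/s6.png")
cv2.imwrite("pics/cmp.png",np.hstack([a[:,280:680],b[:,280:680]])); print(state()['time'])
E
```

```text
[-8.90000e-03  5.42208e+01] [2.5 0.9 6.1] 18.57990955769191
[-8.90000e-03  5.42325e+01] [3.5 1.  7.2] 18.08999762635896
[-8.50000e-03  5.42371e+01] [3.  1.5 5.9] 18.175010141804638
[-8.90000e-03  5.42452e+01] [2.9 0.7 6.6] 18.34783481457808
[-8.60000e-03  5.42417e+01] [2.9 0.7 7.5] 18.4053047099787
mean abs diff over the wheel 3.6520871794871796
35.9667
```

View pics/cmp.png

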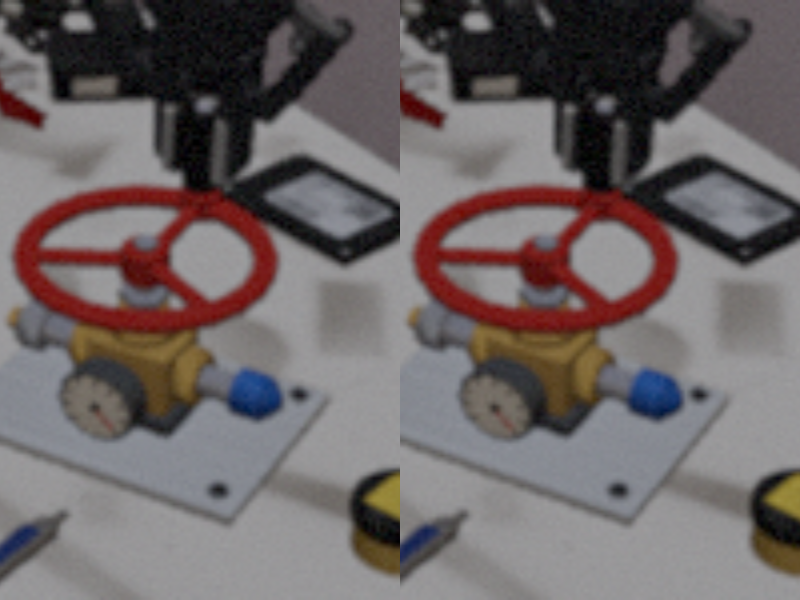

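View pics/t6.png

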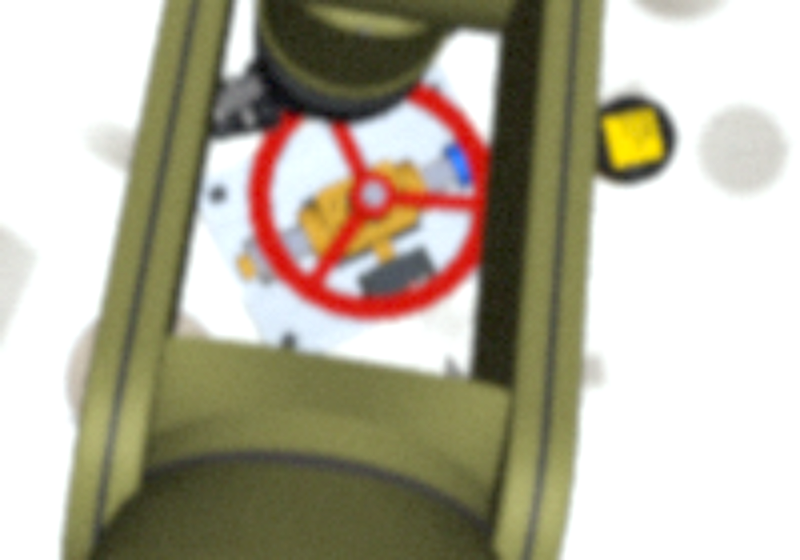

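View pics/s6.png

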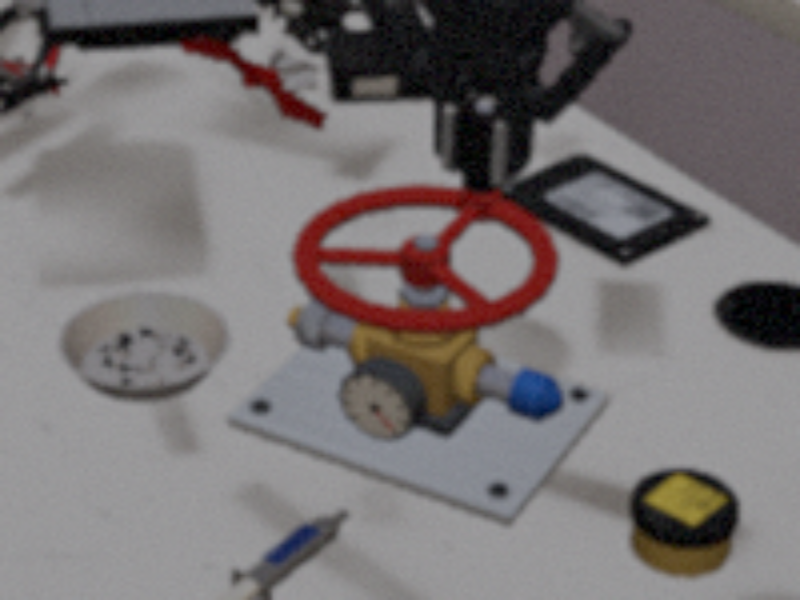

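The wheel and its spokes look the same as at the stop: spokes at (485,200), (345,257) and (490,300). The dish, tub and syringe haven't moved, and the grip holds, so I'll hand in.

```bash
python3 -c "
from station import *
sign_off()"
```

```text
the job is handed in; nothing more can be done
```

The valve is preset and handed in. I gripped the crank handle from above, turned the wheel about 1.27 turns clockwise onto its seat, then backed it off two full turns counter-clockwise. The gripper is still holding the handle still at that setting.

- **Stop:** the wheel stopped solidly as the tangential force rose to about 7 N and the 12 N limit tripped. The handle bearing there was −0.009 rad, against the 0 expected from the camera measurement of the stand.
- **Final setting:** the handle stands at −0.009 rad again, and both camera views show the wheel spokes where they were at the stop.
- **Forces and grip:** side forces at the end were about 3 N. The vertical reading was a steady 6–7 N. The fingers still read about 18.3 mm on the 20 mm handle, as when first gripped.
- **Surroundings:** in the last pictures the dish, tub and syringe had not moved. The job took about 36 s.
- **Small disagreement:** my estimate of the wheel's axis was off by nearly 1 mm, so the measured crank radius ran from 54.0 to 56.0 mm. It doesn't affect the setting, because I returned to the bearing measured at the stop.

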